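Make up two change-over sets for the rivet press

ROBOT

A 6-joint arm with a two-finger parallel gripper is mounted at the origin on the work surface. World frame = base frame: x ahead of the robot, y to its left, z up, the work surface at z = 0. Lengths are in m, angles in rad, forces in N, time in s.
With the tool pointing down it reaches from about 0.325 to 0.9 m from the base axis. Payload 6.1 kg.
Tool frame: the origin (TCP) lies midway between the tips of the shut fingers; the grasp point (between the pads) lies behind it (robot.grip_point_offset is the z of the grasp point in the tool frame, in m); z points along the fingers, y is the line along which they close (so a half turn about z gives the same grasp; the last joint's range is limited). The gripper opens to 85 mm and grips with 20 to 120 N. Pads are 22 mm wide; open, the fingers measure 114 mm over their backs; the gripper's body (76 mm by 85 mm) begins 54 mm behind the grasp point. The pads swing forward as they close: fully open they stand 13 mm farther back than shut.
Start: joints at [-1.411, 0.22, 1.526, -0, 1.395, -0.126], TCP at [0.176, -0.6, 0.231] pointing down, gripper open.
Joint ranges: [-2.98, 2.98], [-0.91, 2.08], [0.09, 2.57], [-1.24, 4.39], [0.2, 2.65], [-2.68, 2.68]. Speed limits (rad/s): [2.57, 2.57, 3.01, 3.14, 3.14, 3.14].

INTERFACE

Orientations are given as a rotation vector (axis times angle).
In Python, from rig import robot, snapshot, get_calibration, models gives the robot as it stands. The module is installed in compiled form; this text tells all that it offers.
- The arm moves only by the tool carry_out, never from a script. Its argument "series" is a list of rows, each a list of 3 entries, a list of its own where there are three numbers: the shift along the tool's x, y, z in m, then the turn, a rotation vector about the tool's x, y, z in degrees, then the opening, from 0 (shut) to 1 (fully open). In form: [[[dx, dy, dz], [ax, ay, az], hand], ...]. A call has 1 to 10 rows; each row shifts and turns the commanded pose from where the row before left it, along the tool's axes as they then stand; what a row does not reach is not made up. A row lasts 1/12 s, in which the tool goes at most 41.7 mm and 7.16 degrees, less where a joint would pass 70% of its speed; a pose out of reach is approached as far as the arm can. A call with a gripper value outside its range is refused whole. The fingers move at their own pace and stop on an object; "grip_force" is the grip in N (left out, the last holds). Time passes only in rows, so rows that do not move let the fingers close. It gives the time, the measured TCP pose, the force, the opening and the grip force at its end, in the units of the state.
- robot.sense(): the state, without advancing time (a new reading comes with each control period).
- snapshot(name): name is "scene" or "top" or "wrist"; returns the picture (480x640x3 uint8, blue, green, red); there is no depth.
- get_calibration(name): a dict with "camera_matrix" (3x3 intrinsics, pixels), "extrinsics" (4x4, takes a point from world to camera coordinates); the wrist camera has in their place "T_tool_cam" (4x4, takes a point from camera to tool coordinates, whose origin is the TCP and whose axes are the flange's). Camera axes: x right, y down, z forward; pixel columns grow to the right and rows downward; lengths in m; the calibration is good to about 2 mm. The wrist camera is an equidistant fisheye: a pixel r from the principal point sees the ray r / f radians off the axis. A picture is of the moment at which its call begins: read the wrist's pose just before it. get_calibration takes no time and is no camera call.
- robot.finish_job(): hands the job in; it is judged then, once.
Trained networks look in the newest picture that a camera, given by its name, has taken for a name from the list of things; names that differ only in an ending like _2 or _b are one class to them, and where a whole thing is asked for, a point or a joint stands for the part that bears it (a point fixed in the world has none). Each returns a list of dicts, best first, with "p" (0 to 1); they miss things now and then, are a little off and sometimes report something else, mostly with a low value. They report only what shows in the picture. A call takes as long as a camera call. They do not tell look-alikes from the thing itself.
- models.trace(target, camera): "mask" (480x640 bool, what is visible of it) and "bbox" ([left, top, right, bottom] in pixels, round what is visible of it).
- models.spot_point(target, camera): "uv" ([column, row] in pixels: a listed point, or the origin of a listed thing).
The state is a dict: "time_s": time; "joint_positions": joint angles; "joint_vel": joint speeds; "tau": joint torques, N m; "eef_pos": TCP position; "tcp_rot": TCP orientation; "force": force on the tool from outside, world axes, zero at the start; "wrist_torque": the same for the moment, N m; "width": finger opening in m; "gripper_force": force on a finger pad.
Only numpy, scipy, OpenCV 4.12 (cv2) and the standard library are available. Lean on these libraries where they do the work, as an engineer would, in place of code of your own. Each camera call takes 0.05 s, during which the arm holds its last target. There are 200 camera calls.

TASK

Make up the two change-over sets for the rivet press in the two empty red trays, from the tooling on the green plate, each piece upright as it stands now and flat on the floor of its tray. Three-compartment tray, for the large knife: the long nest in the long compartment, the single-point punch and the narrow anvil in the two small compartments, one in each, either way round. Two-compartment tray, for the small knife: the short nest in one compartment and the twin-pin punch in the other; leave the wide anvil where it stands.

Things in the scene. Friction and masses are not known exactly. Their poses are not given: they have to be found in the camera images.
- stock_plate: Flat sheet of steel painted pale green, 270 x 330 x 3 mm, fixed to the bench; all the tooling stands on it at the start, in two rows of three. Origin: centre of its underside (its upper face is at z = 3 mm); x along its 270 mm side.
- tray_three: Fixed empty red plastic tray, three compartments, 141 (x) x 133 (y) mm; floor 4 mm thick, walls 3 mm thick, tops 16 mm above the bench. The +y half is one long compartment, clear 135 x 62 mm, centre (0, +33) mm; the -y half is two small ones, clear 66 x 62 mm, centres (+35, -33) and (-35, -33) mm. Origin: centre of underside; x along the long compartment.
- tray_two: Fixed empty red plastic tray, two equal compartments, 106 (x) x 149 (y) mm; floor 4 mm thick, walls 3 mm thick, tops 16 mm above the bench. One wall along y = 0; each compartment is clear 100 (x) x 70 (y) mm, centres (0, +36) and (0, -36) mm. Origin: centre of underside; x along the compartments.
- long_nest: Long nest for the large knife: aluminium block with a shallow groove along its top, 105 mm (x) x 36 mm (y) x 30 mm high, sides vertical; two brass dowels stand in the groove, lower than its rims. About 270 g. Stands upright, loose, on the stock plate. Origin: centre of its underside; z up. x along its length, which is roughly along the plate's x at the start.
- short_nest: Short nest for the small knife: the same as the long one but 70 mm (x) x 36 mm (y) x 30 mm high. About 180 g. Stands upright, loose, on the stock plate. Origin: centre of its underside; z up. x along its length, which is roughly along the plate's x at the start.
- single_punch: Single-point punch: turned steel, round foot 36 mm across and 12 mm high, shank 22 mm across from 12 to 46 mm height, then tapering to one 8 mm tip; 62 mm tall in all. About 200 g. Stands upright, loose, on the stock plate. Origin: centre of its underside; z up.
- twin_punch: Twin-pin punch: steel block 44 mm (x) x 26 mm (y) x 30 mm high with two thin pins (6 mm across, 16 mm long, 24 mm apart along x) standing on its top; 46 mm tall in all. About 270 g. Stands upright, loose, on the stock plate. Origin: centre of its underside; z up.
- narrow_anvil: Narrow anvil: plain steel cylinder 38 mm across and 32 mm high with a small dark hole in the middle of its top. About 280 g. Stands upright, loose, on the stock plate. Origin: centre of its underside; z up.
- wide_anvil: Wide anvil: flat steel disc 62 mm across and 20 mm high with a small dark hole in the middle of its top. It belongs to neither set. Stands upright, loose, on the stock plate. Origin: centre of its underside; z up.
There are look-alikes about, which are no part of the job. Leave any blue or pink look-alike of the long_nest alone.

How it is judged:
At the end, for the whole second after the job is handed in: Long nest in the long compartment; single punch and narrow anvil one in each small one; short nest and twin punch one in each half of the other tray. Each at rest, tilt under 0.12 rad, underside 1 to 7 mm above the tray's underside. Wide anvil upright, under 20 mm from its place (x of long_nest in the frame of tray_three between -0.068 and 0.068 m and y of long_nest in the frame of tray_three between -0.064 and 0.064 m and z of long_nest in the frame of tray_three between 0.001 and 0.007 m and angle between each of long_nest, single_punch, narrow_anvil, short_nest, twin_punch, wide_anvil's own z axis and vertical below 0.12 rad and linear speed of each of long_nest, single_punch, narrow_anvil, short_nest, twin_punch below 0.02 m/s and x of single_punch in the frame of tray_three between -0.068 and 0.068 m and y of single_punch in the frame of tray_three between -0.064 and 0.064 m and z of single_punch in the frame of tray_three between 0.001 and 0.007 m and x of narrow_anvil in the frame of tray_three between -0.068 and 0.068 m and y of narrow_anvil in the frame of tray_three between -0.064 and 0.064 m and z of narrow_anvil in the frame of tray_three between 0.001 and 0.007 m and x of short_nest in the frame of tray_two between -0.051 and 0.051 m and y of short_nest in the frame of tray_two between -0.072 and 0.072 m and z of short_nest in the frame of tray_two between 0.001 and 0.007 m and x of twin_punch in the frame of tray_two between -0.051 and 0.051 m and y of twin_punch in the frame of tray_two between -0.072 and 0.072 m and z of twin_punch in the frame of tray_two between 0.001 and 0.007 m and y of long_nest in the frame of tray_three above 0 m and y of each of single_punch, narrow_anvil in the frame of tray_three below 0 m and ((x of single_punch in the frame of tray_three above 0 m and x of narrow_anvil in the frame of tray_three below 0 m) or (x of single_punch in the frame of tray_three below 0 m and x of narrow_anvil in the frame of tray_three above 0 m)) and ((y of short_nest in the frame of tray_two above 0 m and y of twin_punch in the frame of tray_two below 0 m) or (y of short_nest in the frame of tray_two below 0 m and y of twin_punch in the frame of tray_two above 0 m)) and distance of wide_anvil from where it was at the start of the episode below 0.02 m); the robot touches nothing.
It fails at once if the wide anvil is moved 20 mm or more from its place (distance of wide_anvil from where it was at the start of the episode above 0.02 m).
It also fails if it takes over 118 s, if anything falls off the work surface, if the arm or the gripper's body presses on something with over 40 N, if the wrist force passes 120 N, or if a joint passes its speed limit or range.

## Working session

There is one attempt and no reset: what is moved stays moved. The work goes in short steps, Python scripts to look and compute and a tool call to move; the robot and the scene stay as the last step left them, time stands still between calls to the robot, and variables do not carry over. Pictures are saved under pics/ and viewed, at most 14 in all, crops included, and the job is handed in when it is done.

Besides the shell and the picture viewer there is one more tool, called after "Call:" as a command line: name --argument value ..., lists and objects as JSON in quotes. carry_out: Moves the arm, as the interface text tells. Its arguments: {"type":"object","properties":{"series":{"type":"array","items":{"type":"array"}},"grip_force":{"type":"number"}},"required":["series"]}

```bash
mkdir -p pics; ls; cat > h.py <<'E'
import numpy as np,cv2
from rig import robot,snapshot,get_calibration,models
E
python3 - <<'E'
from h import *
s=robot.sense();print(s, robot.grip_point_offset)
for n in ("scene","top"):
    im=snapshot(n);cv2.imwrite(f"pics/{n}0.png",im)
    c=get_calibration(n);print(n,np.round(c["camera_matrix"],1).tolist(),np.round(c["extrinsics"],3).tolist())
print(get_calibration("wrist"))
E
```

```text
pics
{'time_s': 0.0, 'joint_positions': array([-1.41110134e+00,  2.21250627e-01,  1.52762330e+00, -1.21590586e-05,
        1.39467724e+00, -1.26130417e-01]), 'joint_vel': array([ 0.00089311, -0.00030091,  0.00152751, -0.000206  , -0.0016559 ,
       -0.00092509]), 'tau': array([ 6.61157878e-05, -4.96903896e+01, -3.89392555e+01, -1.67124358e-04,
        1.11179939e-02, -6.01929685e-06]), 'eef_pos': array([ 0.17609562, -0.5990485 ,  0.2301776 ]), 'tcp_rot': array([-3.10762666e+00, -4.47171204e-01,  7.03811978e-05]), 'force': array([-1.06967565,  0.1524858 , -0.18937528]), 'wrist_torque': array([ 0.00196522,  0.03439556, -0.04767743]), 'gripper_force': 0.0, 'width': 0.08517700597094045} -0.0187
scene [[466.6, 0.0, 328.1], [0.0, 466.6, 237.1], [0.0, 0.0, 1.0]] [[-0.724, 0.69, 0.019, 0.32], [0.466, 0.509, -0.724, -0.221], [-0.509, -0.515, -0.69, 1.234], [0.0, 0.0, 0.0, 1.0]]
top [[565.2, 0.0, 319.3], [0.0, 565.2, 233.8], [0.0, 0.0, 1.0]] [[-0.02, -1.0, -0.011, 0.072], [-0.982, 0.021, -0.186, 0.506], [0.186, 0.007, -0.983, 1.14], [0.0, 0.0, 0.0, 1.0]]
{'camera_matrix': array([[371.64829954,   0.        , 320.3906415 ],
       [  0.        , 371.64829954, 241.80640601],
       [  0.        ,   0.        ,   1.        ]]), 'T_tool_cam': array([[-4.40587994e-04, -9.60406890e-01, -2.78600809e-01,
         7.12029080e-02],
       [ 9.99999123e-01, -7.71097836e-04,  1.07673796e-03,
         6.69223510e-04],
       [-1.24893504e-03, -2.78600090e-01,  9.60406388e-01,
        -1.42001877e-01],
       [ 0.00000000e+00,  0.00000000e+00,  0.00000000e+00,
         1.00000000e+00]])}
```

View pics/top0.png

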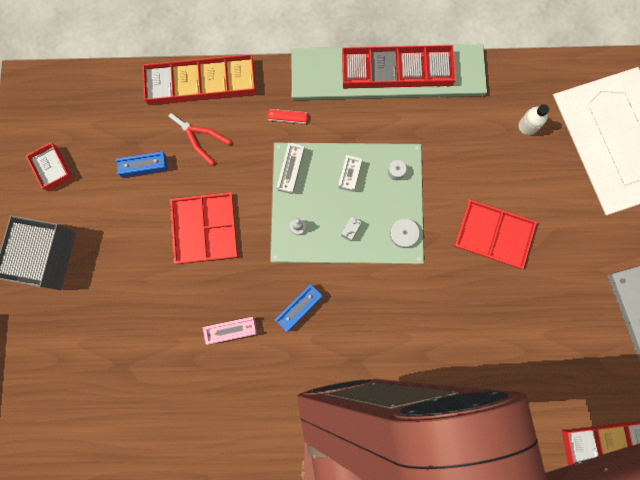

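View pics/scene0.png

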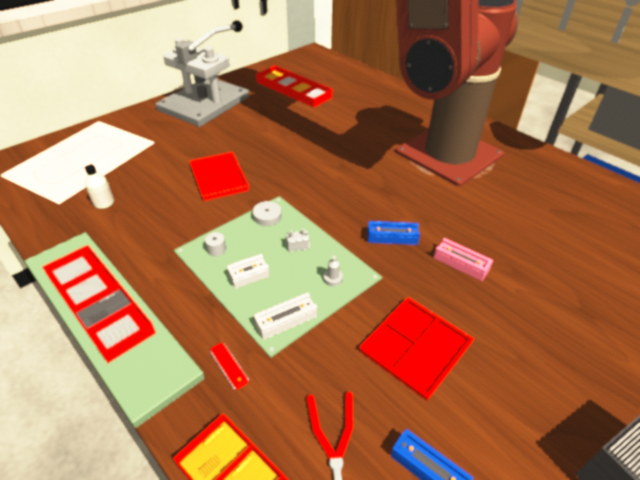

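Top view: nest long (290,168), short (350,172), narrow anvil (397,170), single punch (298,227), twin (351,229), wide anvil (404,233); tray_three (204,228) with its long half at left, tray_two (496,234). Blue/pink blocks lie apart from the plate.

```bash
cat >> h.py <<'E'
from scipy.spatial.transform import Rotation as R
def ray_top(uv,z,n="top"):
    c=get_calibration(n);E=c["extrinsics"];K=c["camera_matrix"]
    uv=np.atleast_2d(uv).astype(float);d=np.c_[(uv-K[:2,2])/K[0,0],np.ones(len(uv))]@E[:3,:3]
    o=-E[:3,:3].T@E[:3,3];return (o+d*((z-o[2])/d[:,2:]))[:,:2]
def ray_wrist(uv,z,s):
    c=get_calibration("wrist");K=c["camera_matrix"];T=c["T_tool_cam"]
    p=np.atleast_2d(uv).astype(float)-K[:2,2];r=np.linalg.norm(p,axis=1,keepdims=True);t=r/K[0,0]
    d=np.c_[np.sin(t)*p/np.maximum(r,1e-9),np.cos(t)]
    W=R.from_rotvec(s["tcp_rot"]).as_matrix();d=d@(W@T[:3,:3]).T;o=W@T[:3,3]+s["eef_pos"]
    return (o+d*((z-o[2])/d[:,2:]))[:,:2]
def go(s,pos,yaw=None):
    """shift in tool axes (mm) and turn about tool z (deg) to TCP pos with tool y at world angle yaw (deg, mod 180)"""
    W=R.from_rotvec(s["tcp_rot"]).as_matrix();d=W.T@(np.array(pos)-s["eef_pos"])*1e3
    cur=np.degrees(np.arctan2(W[1,1],W[0,1]));t=0 if yaw is None else -((yaw-cur+90)%180-90)
    tilt=np.degrees(np.arccos(-W[2,2]))
    print("shift",np.round(d,1),"turn z",round(t,1),"cur yaw",round(cur,1),"tilt",round(tilt,2),"j6",round(s["joint_positions"][5],2))
E
python3 - <<'E'
from h import *
im=snapshot("top")
for n,z in dict(stock_plate=.003,tray_three=.016,tray_two=.016,long_nest=.033,short_nest=.033,single_punch=.02,twin_punch=.033,narrow_anvil=.035,wide_anvil=.023).items():
    for r in models.trace(n,"top")[:4]:
        (c,wh,a)=cv2.minAreaRect(np.argwhere(r["mask"])[:,::-1].astype(np.float32))
        b=cv2.boxPoints((c,wh,a));w=ray_top(b,z);e=w[1]-w[0];f=w[2]-w[1]
        print(n,round(r["p"],2),np.round(c),ray_top(c,z).round(3),np.linalg.norm(e).round(3),np.degrees(np.arctan2(e[1],e[0])).round(1),np.linalg.norm(f).round(3))
s=robot.sense();go(s,[.45,0,.35],90)
E
```

```text
stock_plate 0.7 [348. 202.] [[ 0.585 -0.002]] 0.272 -1.0 0.342
tray_three 0.66 [203. 227.] [[0.533 0.314]] 0.138 -86.4 0.147
tray_two 0.88 [495. 234.] [[ 0.505 -0.317]] 0.112 -21.9 0.155
long_nest 0.89 [230. 330.] [[0.312 0.251]] 0.107 -79.5 0.037
long_nest 0.79 [142. 164.] [[0.674 0.447]] 0.109 -82.1 0.046
long_nest 0.77 [299. 308.] [[0.354 0.108]] 0.108 -46.0 0.04
short_nest 0.98 [350. 173.] [[ 0.644 -0.007]] 0.08 -17.3 0.039
single_punch 0.57 [298. 225.] [[0.533 0.108]] 0.035 -0.6 0.035
twin_punch 0.74 [351. 228.] [[ 0.52  -0.006]] 0.048 -27.6 0.028
narrow_anvil 0.84 [397. 169.] [[ 0.648 -0.11 ]] 0.042 -27.9 0.032
wide_anvil 0.66 [404. 232.] [[ 0.512 -0.121]] 0.062 -91.3 0.061
shift [ 431.8 -498.1 -118.7] turn z 16.4 cur yaw -73.6 tilt 0.0 j6 -0.13
```

Call:
carry_out --series '[[[0.0307,-0.0222,-0.0035],[0,0,0],1],[[0.0307,-0.0222,-0.0035],[0,0,0],1],[[0.0307,-0.0222,-0.0035],[0,0,0],1],[[0.0307,-0.0222,-0.0035],[0,0,0],1],[[0.0307,-0.0222,-0.0035],[0,0,0],1],[[0.0307,-0.0222,-0.0035],[0,0,0],1],[[0.0307,-0.0222,-0.0035],[0,0,0],1],[[0.0307,-0.0222,-0.0035],[0,0,0],1],[[0.0307,-0.0222,-0.0035],[0,0,0],1],[[0.0307,-0.0222,-0.0035],[0,0,0],1]]'

```text
time_s: 1.43
eef_pos: [0.409, -0.2985, 0.2668]
tcp_rot: [3.109, 0.447, 0.001]
force: [0.0, -0.8, -0.2]
width: 0.0855
gripper_force: 0.0
```

Call:
carry_out --series '[[[0.0307,-0.0222,-0.0035],[0,0,0],1],[[0.0307,-0.0222,-0.0035],[0,0,0],1],[[0.0307,-0.0222,-0.0035],[0,0,0],1],[[0.0307,-0.0222,-0.0035],[0,0,0],1],[[0.0307,-0.0222,-0.0035],[0,0,0],1],[[0.0307,-0.0222,-0.0035],[0,0,0],1],[[0.0307,-0.0222,-0.0035],[0,0,5.5],1],[[0.0307,-0.0222,-0.0035],[0,0,5.5],1],[[0.0307,-0.0222,-0.0035],[0,0,5.4],1],[[0,0,0],[0,0,0],1]]'

```text
time_s: 2.27
eef_pos: [0.6284, -0.0329, 0.2975]
tcp_rot: [-3.139, 0.002, -0.003]
force: [-0.4, -0.3, -0.0]
width: 0.0855
gripper_force: 0.0
```

```bash
python3 - <<'E'
from h import *
import pickle
s=robot.sense();im=snapshot("wrist");cv2.imwrite("pics/w1.png",im)
D={"s":s}
for n,z in dict(tray_three=.016,tray_two=.016,long_nest=.033,short_nest=.033,single_punch=.02,twin_punch=.033,narrow_anvil=.035,wide_anvil=.023).items():
    D[n]=[r for r in models.trace(n,"wrist")[:5]]
    for r in D[n]:
        p=np.argwhere(r["mask"])[:,::-1]
        w=ray_wrist(p,z,s).astype(np.float32)
        (c,wh,a)=cv2.minAreaRect(w);print(n,round(r["p"],2),p.mean(0).round(),np.round(c,4),np.round(wh,4),round(a,1))
pickle.dump(D,open("d1.pkl","wb"))
print(robot.sense()["time_s"])
E
```

```text
tray_three 0.64 [ 84. 267.] [0.5375 0.3094] [0.1447 0.1472] 5.3
long_nest 0.79 [ 14. 172.] [0.6869 0.4039] [0.038  0.0755] 6.5
long_nest 0.76 [189. 172.] [0.6637 0.1177] [0.0443 0.106 ] 75.0
long_nest 0.75 [231. 380.] [0.3822 0.092 ] [0.0444 0.0907] 43.9
short_nest 0.81 [297. 182.] [ 0.6499 -0.0076] [0.0365 0.0709] 74.2
single_punch 0.69 [207. 275.] [0.5344 0.1105] [0.0345 0.0558] 43.6
twin_punch 0.68 [299. 283.] [ 0.5306 -0.0077] [0.0287 0.0502] 60.6
narrow_anvil 0.94 [389. 179.] [ 0.6549 -0.1091] [0.0399 0.0364] 46.2
wide_anvil 0.77 [390. 289.] [ 0.518  -0.1199] [0.0675 0.0598] 19.0
2.7167
```

View pics/w1.png

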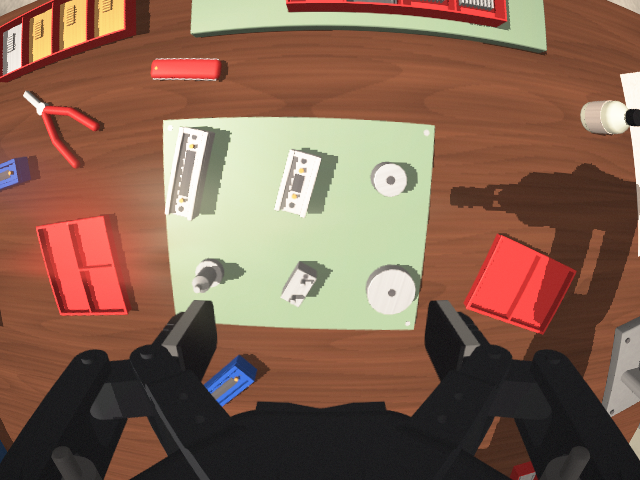

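The wrist view shows all six pieces and both trays clear of each other: long nest (188,172), short (299,182), narrow anvil (390,180), single punch (207,275), twin (299,283), wide anvil (391,292), tray_three (84,267), tray_two (520,284).

```bash
cat >> h.py <<'E'
from scipy.optimize import least_squares
def proj_wrist(P,s):
    c=get_calibration("wrist");K=c["camera_matrix"];T=np.eye(4);T[:3,:3]=R.from_rotvec(s["tcp_rot"]).as_matrix();T[:3,3]=s["eef_pos"]
    M=np.linalg.inv(T@c["T_tool_cam"]);q=P@M[:3,:3].T+M[:3,3];r=np.linalg.norm(q[:,:2],axis=1)
    return q[:,:2]/r[:,None]*(np.arctan2(r,q[:,2])*K[0,0])[:,None]+K[:2,2]
def pts(l,w,z0,z1,rnd=False):
    if rnd:
        a=np.linspace(0,2*np.pi,40);b=np.c_[np.cos(a),np.sin(a)]*l/2
    else:
        t=np.linspace(-.5,.5,9);b=np.array([(u*l,v*w) for u in t for v in t if max(abs(u),abs(v))==.5])
    return np.vstack([np.c_[b,np.full(len(b),z)] for z in (z0,z1)])
def mom(h):
    m=cv2.moments(h);return np.array([m["m10"]/m["m00"],m["m01"]/m["m00"],50*(m["mu20"]-m["mu02"])/(m["mu20"]+m["mu02"]),100*m["mu11"]/(m["mu20"]+m["mu02"])]),np.sqrt(m["m00"])
def fit(mask,P,s,x0):
    h=cv2.convexHull(np.argwhere(mask)[:,::-1].astype(np.float32));t,at=mom(h)
    def f(p):
        c,q=np.cos(p[2]),np.sin(p[2]);Q=P.copy();Q[:,:2]=P[:,:2]@np.array([[c,q],[-q,c]])+p[:2]
        m,a=mom(cv2.convexHull(proj_wrist(Q,s).astype(np.float32)));f.a=a;return m-t
    r=least_squares(f,x0,x_scale=[.01,.01,.1],diff_step=1e-3)
    return r.x[:2].round(4),np.degrees(r.x[2]).round(1),"resid",r.fun.round(1),"size ratio",round(f.a/at,3)
SH=dict(tray_three=(.141,.133,0,.016),tray_two=(.106,.149,0,.016),long_nest=(.105,.036,.003,.033),short_nest=(.07,.036,.003,.033),twin_punch=(.044,.026,.003,.033),narrow_anvil=(.038,.038,.003,.035,True),wide_anvil=(.062,.062,.003,.023,True))
E
python3 - <<'E'
from h import *
import pickle
D=pickle.load(open("d1.pkl","rb"));s=D["s"];im=cv2.imread("pics/w1.png")
red=((im[:,:,2]>120)&(im[:,:,1]<110)&(im[:,:,0]<110)).astype(np.uint8)
n,l,_,_=cv2.connectedComponentsWithStats(cv2.morphologyEx(red,cv2.MORPH_CLOSE,np.ones((5,5))))
for n,k,x0 in (("tray_three",l[290,75],[.54,.31,.05]),("tray_two",l[290,520],[.52,-.31,-.35])):
    print(n,fit(l==k,pts(*SH[n]),s,x0))
for n,i,x0 in (("long_nest",1,[.66,.12,-.2]),("short_nest",0,[.65,-.007,-.25]),("twin_punch",0,[.53,-.007,-.5]),("narrow_anvil",0,[.65,-.11,.1]),("wide_anvil",0,[.52,-.12,.1])):
    print(n,fit(D[n][i]["mask"],pts(*SH[n]),s,x0))
print("single",ray_wrist([[206,284]],.015,s),"holes",ray_wrist([[390,180]],.035,s),ray_wrist([[391,293]],.023,s))
go(s,[.66,.12,.1],-110)
E
```

```text
tray_three (array([ 0.6229, -0.005 ]), np.float64(103.1), 'resid', array([  0.2,  -0. , -15.1,   6.7]), 'size ratio', np.float64(0.231))
tray_two (array([ 0.6234, -0.0045]), np.float64(11.8), 'resid', array([ 0. , -0. , -3.1,  1.4]), 'size ratio', np.float64(0.213))
long_nest (array([0.6641, 0.1222]), np.float64(-15.0), 'resid', array([0. , 0. , 0.2, 0.1]), 'size ratio', np.float64(1.02))
short_nest (array([ 0.6496, -0.0076]), np.float64(-17.3), 'resid', array([ 0. , -0. , -0.5, -0.3]), 'size ratio', np.float64(1.016))
twin_punch (array([ 0.5256, -0.007 ]), np.float64(-30.9), 'resid', array([ 0.1,  0. , -0.4, -1.4]), 'size ratio', np.float64(1.083))
narrow_anvil (array([ 0.6538, -0.1108]), np.float64(72.9), 'resid', array([-0. , -0.1, -0.1,  1.2]), 'size ratio', np.float64(1.056))
wide_anvil (array([ 0.5145, -0.1212]), np.float64(-30.7), 'resid', array([ 0. ,  0. , -0.5, -0. ]), 'size ratio', np.float64(1.034))
single [[0.52143963 0.11299631]] holes [[ 0.6539021  -0.11010681]] [[ 0.51353928 -0.12050802]]
shift [  31.1 -152.5  197.9] turn z 19.9 cur yaw -90.1 tilt 0.17 j6 1.39
```

Call:
carry_out --series '[[[0.006,-0.026,0.03],[0,0,0],1],[[0.006,-0.026,0.03],[0,0,0],1],[[0.006,-0.026,0.03],[0,0,0],1],[[0.006,-0.026,0.03],[0,0,0],1],[[0.006,-0.026,0.03],[0,0,0],1],[[0.006,-0.025,0.03],[0,0,0],1],[[0,0,0],[0,0,5],1],[[0,0,0],[0,0,5],1],[[0,0,0],[0,0,5],1],[[0,0,0],[0,0,0],1]]'

```text
time_s: 3.55
eef_pos: [0.6609, 0.1168, 0.1177]
tcp_rot: [3.114, -0.416, -0.0]
force: [0.0, 0.2, 0.9]
width: 0.0854
gripper_force: 0.0
```

```bash
python3 - <<'E'
from h import *
import pickle
D=pickle.load(open("d1.pkl","rb"));s1=D["s"];im=cv2.imread("pics/w1.png").astype(int)
red=(im[:,:,2]-im[:,:,:2].max(2)>70).astype(np.uint8)
n,l,st,_=cv2.connectedComponentsWithStats(red)
for n,k,x0 in (("tray_three",l[250,70],[.54,.31,.05]),("tray_two",l[290,500],[.52,-.31,-.35])):
    print(n,k,st[k],fit(l==k,pts(*SH[n]),s1,x0))
s=robot.sense();w=snapshot("wrist");cv2.imwrite("pics/w2.png",w)
for r in models.trace("long_nest","wrist")[:3]: print(r["p"],r["bbox"],fit(r["mask"],pts(*SH["long_nest"]),s,[.664,.122,-.26]))
go(s,[.664,.122,.015],75)
E
```

```text
tray_three 37 [    9   177   139   139 12145] (array([0.5601, 0.3168]), np.float64(101.0), 'resid', array([ 0.4,  0. , -3.7,  0.7]), 'size ratio', np.float64(0.718))
tray_two 45 [ 463  233  114  102 6829] (array([ 0.5086, -0.3171]), np.float64(-20.4), 'resid', array([0.1, 0. , 0.7, 0.6]), 'size ratio', np.float64(0.984))
0.7 [2.6, 269.9, 38.7, 325.3] (array([0.682 , 0.4155]), np.float64(-58.4), 'resid', array([ -0.4,   0.6, -10. ,  -9.9]), 'size ratio', np.float64(1.706))
0.65 [276.7, 165.1, 338.6, 322.3] (array([0.6638, 0.1227]), np.float64(-14.8), 'resid', array([-0., -0.,  0., -0.]), 'size ratio', np.float64(1.017))
shift [  1.7  -5.9 102.6] turn z -0.2 cur yaw -105.2 tilt 0.02 j6 1.89
```

View pics/w2.png

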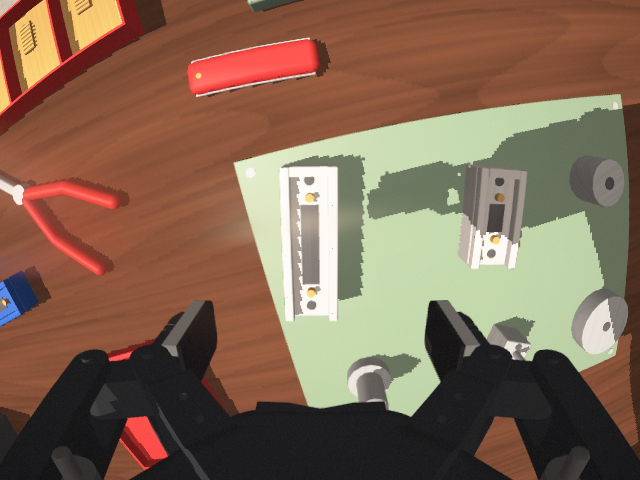

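The nest stands upright between the fingers at (308,243), fits the earlier pose within 1 mm. Descending and gripping.

Call:
carry_out --series '[[[0.001,-0.003,0.034],[0,0,0],1],[[0.001,-0.003,0.034],[0,0,0],1],[[0,0,0.034],[0,0,0],1],[[0,0,0.001],[0,0,0],1],[[0,0,0],[0,0,0],0],[[0,0,0],[0,0,0],0],[[0,0,0],[0,0,0],0],[[0,0,0],[0,0,0],0],[[0,0,0],[0,0,0],0],[[0,0,0],[0,0,0],0]]' --grip_force 60

```text
time_s: 4.48
eef_pos: [0.667, 0.1225, 0.0183]
tcp_rot: [-3.114, 0.41, -0.009]
force: [0.6, -0.0, 6.6]
width: 0.0348
gripper_force: 63.0
```

```bash
python3 - <<'E'
from h import *
import pickle
s=pickle.load(open("d1.pkl","rb"))["s"];D=pickle.load(open("d1.pkl","rb"))
im=cv2.imread("pics/w1.png").astype(int)
red=(im[:,:,2]-im[:,:,:2].max(2)>70);red[:,:30]=0;red[:210,:]=0;red[322:]=0;red[:,140:]=0
ys,xs=np.nonzero(red);print(xs.min(),xs.max(),ys.min(),ys.max())
n,l,st,_=cv2.connectedComponentsWithStats(red.astype(np.uint8));k=1+st[1:,4].argmax();print(st[k],fit(l==k,pts(*SH["tray_three"]),s,[.54,.31,.05]))
print(fit(D["tray_three"][0]["mask"],pts(*SH["tray_three"]),s,[.54,.31,.05]))
E
```

```text
30 139 210 315
[  30  210  110  106 9859] (array([0.5457, 0.308 ]), np.float64(13.4), 'resid', array([  1.2,   0.2, -10.5,   4.2]), 'size ratio', np.float64(0.833))
(array([0.5362, 0.3143]), np.float64(4.8), 'resid', array([ 0. , -0. ,  0.1,  0.4]), 'size ratio', np.float64(0.993))
```

Call:
carry_out --series '[[[0,0,-0.041],[0,0,0],0],[[0,0,-0.041],[0,0,0],0],[[-0.0264,-0.0261,0],[0,0,0],0],[[-0.0264,-0.0261,0],[0,0,0],0],[[-0.0264,-0.0261,0],[0,0,0],0],[[-0.0264,-0.0261,0],[0,0,0],0],[[-0.0264,-0.0261,0],[0,0,0],0],[[-0.0264,-0.0261,0],[0,0,0],0],[[-0.0264,-0.0261,0],[0,0,0],0],[[0,0,0],[0,0,-6.5],0]]'

```text
time_s: 5.32
eef_pos: [0.5293, 0.3526, 0.0975]
tcp_rot: [-3.13, 0.229, 0.002]
force: [-0.7, -1.0, -2.4]
width: 0.0343
gripper_force: 61.9
```

Call:
carry_out --series '[[[0,0,0],[0,0,-6.5],0],[[0,0,0],[0,0,-6.5],0],[[0,0,0],[0,0,0],0]]'

```text
time_s: 5.57
eef_pos: [0.5332, 0.3473, 0.0975]
tcp_rot: [-3.139, -0.131, -0.001]
force: [0.0, 0.2, -2.4]
width: 0.0345
gripper_force: 61.9
```

```bash
python3 - <<'E'
from h import *
s=robot.sense();w=snapshot("wrist");cv2.imwrite("pics/w3.png",w)
for r in models.trace("tray_three","wrist")[:2]: print(r["p"],r["bbox"],fit(r["mask"],pts(*SH["tray_three"]),s,[.536,.314,.08]))
print(s["eef_pos"],s["width"]);go(s,[.5366,.347,.0195],94.5)
E
```

```text
0.96 [259.9, 134.0, 477.1, 349.0] (array([0.5461, 0.3117]), np.float64(70.2), 'resid', array([-0.3, -0.1, -1.9, -5.5]), 'size ratio', np.float64(1.053))
[0.53316268 0.34729994 0.09748731] 0.034518200983278326
shift [ 3.3  0.6 78. ] turn z 0.3 cur yaw -85.2 tilt 0.04 j6 1.94
```

View pics/w3.png

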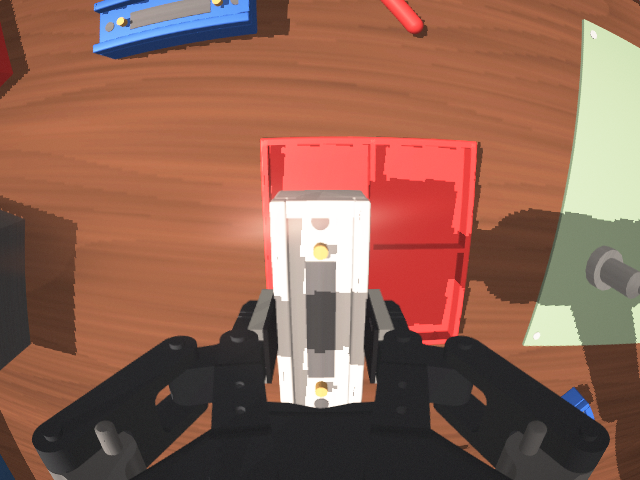

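The nest hangs aligned over the long half; tray far rim corners are at (262,139) and (478,142), near right corner about (462,345).

```bash
python3 - <<'E'
from h import *
s=robot.sense()
a,m,b,d=ray_wrist([[262,139],[371,139],[478,142],[463,345]],.016,s);print(a,m,b,d)
v=a-b;yw=np.degrees(np.arctan2(-v[0],v[1]));print("yaw",yw,np.linalg.norm(v),np.linalg.norm(b-d), "yaw2",np.degrees(np.arctan2(*(b-d)[::-1])))
print("centre",(a+b)/2-0.0705*np.array([np.cos(np.radians(yw)),np.sin(np.radians(yw))]),(a+d)/2)
print(proj_wrist(np.array([[.5336,.3472,.034]]),s))
E
```

```text
[0.60138746 0.38606879] [0.60608686 0.32112296] [0.61283932 0.25223718] [0.46850102 0.23511968]
yaw 4.890839797627933 0.13432067697096384 0.1453497709256521 yaw2 6.763287190873826
centre [0.53687009 0.31314232] [0.53494424 0.31059423]
[[318.42211888 261.03226722]]
```

Call:
carry_out --series '[[[0.002,0.001,0.036],[0,0,0],0],[[0.001,0.001,0.034],[0,0,0],0],[[0,0,0.007],[0,0,0],0],[[0,0,0.002],[0,0,0],0],[[0,0,0],[0,0,0],0]]'

```text
time_s: 6.08
eef_pos: [0.5363, 0.3446, 0.0185]
tcp_rot: [3.139, 0.117, -0.002]
force: [-0.6, -0.4, -1.3]
width: 0.0345
gripper_force: 64.3
```

Call:
carry_out --series '[[[0,0,0],[0,0,0],0.6],[[0,0,0],[0,0,0],0.6],[[0,0,0],[0,0,0],0.6],[[0,0,-0.03],[0,0,0],0.6],[[0,0,-0.04],[0,0,0],0.8],[[0,0,-0.04],[0,0,0],1],[[0,0,-0.02],[0,0,-7],1],[[0,0,0],[0,0,-7],1],[[0,0,0],[0,0,-7],1],[[0,0,0],[0,0,-7],1]]'

```text
time_s: 6.92
eef_pos: [0.5371, 0.3453, 0.1492]
tcp_rot: [-3.014, -0.886, -0.004]
force: [-0.4, -0.7, 0.0]
width: 0.0852
gripper_force: 0.0
```

Call:
carry_out --series '[[[0,0,0],[0,0,-7],1],[[0,0,0],[0,0,-7],1],[[0,0,0],[0,0,-7],1],[[0,0,0],[0,0,-7],1],[[0,0,0],[0,0,-7],1],[[0,0,0],[0,0,-7],1],[[0,0,0],[0,0,-7],1],[[0,0,0],[0,0,-7],1],[[0,0,0],[0,0,-6],1],[[0,0,0],[0,0,0],1]]'

```text
time_s: 7.75
eef_pos: [0.5367, 0.3451, 0.1481]
tcp_rot: [2.129, 2.31, 0.001]
force: [0.6, 0.3, -0.2]
width: 0.0851
gripper_force: 0.0
```

```bash
python3 - <<'E'
from h import *
s=robot.sense();w=snapshot("wrist");cv2.imwrite("pics/w4.png",w)
for n in ("tray_three","long_nest","single_punch"):
  for r in models.trace(n,"wrist")[:2]: print(n,round(r["p"],2),np.round(r["bbox"]),fit(r["mask"],pts(*SH[n]),s,[.536,.314,.08]) if n in SH else "")
go(s,[.52,.113,.12],5);print(s["eef_pos"])
E
```

```text
tray_three 0.88 [221. 178. 407. 344.] (array([0.5359, 0.3146]), np.float64(5.8), 'resid', array([ 0. ,  0. , -0.5,  0. ]), 'size ratio', np.float64(0.992))
long_nest 0.98 [486.  42. 540. 184.] (array([0.6797, 0.4525]), np.float64(-81.8), 'resid', array([-0. ,  0. ,  0.7, -0. ]), 'size ratio', np.float64(1.035))
long_nest 0.94 [240. 204. 390. 262.] (array([0.534 , 0.3431]), np.float64(4.7), 'resid', array([ 0. , -0. , -0.2,  0. ]), 'size ratio', np.float64(1.013))
shift [-229.9  -35.5   28. ] turn z -0.4 cur yaw 4.6 tilt 0.03 j6 0.37
[0.53672829 0.34505939 0.14809296]
```

View pics/w4.png

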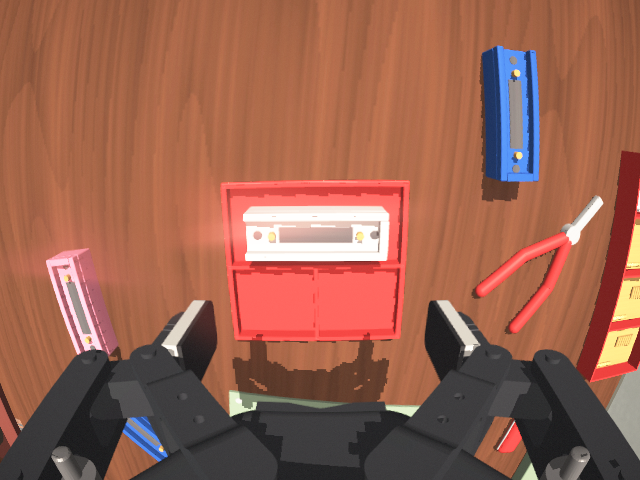

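Long nest sits in the long compartment (316,233), between walls. Next, the single punch.

Call:
carry_out --series '[[[-0.0383,-0.006,0],[0,0,0],1],[[-0.0383,-0.006,0],[0,0,0],1],[[-0.0383,-0.006,0],[0,0,0],1],[[-0.0383,-0.006,0],[0,0,0],1],[[-0.0383,-0.006,0],[0,0,0],1],[[-0.0383,-0.006,0],[0,0,0],1],[[0,0,0],[0,0,0],1]]'

```text
time_s: 8.53
eef_pos: [0.5183, 0.1074, 0.1479]
tcp_rot: [2.14, 2.298, -0.003]
force: [-0.1, 0.7, -0.3]
width: 0.0854
gripper_force: 0.0
```

```bash
python3 - <<'E'
from h import *
s=robot.sense();w=snapshot("wrist");cv2.imwrite("pics/w5.png",w)
for n in ("single_punch",):
  for r in models.trace(n,"wrist")[:3]: print(n,round(r["p"],2),np.round(r["bbox"]))
for r in models.spot_point("single_punch","wrist")[:2]:print(r["p"],r["uv"],ray_wrist([r["uv"]],.003,s))
print(s["eef_pos"],proj_wrist(np.array([[.521,.113,.003],[.521,.113,.065]]),s))
E
```

```text
single_punch 0.88 [318. 202. 363. 259.]
0.82 [338.8, 223.1] [[0.53329221 0.11015891]]
[0.5182851  0.10739125 0.14785608] [[323.61374983 218.52933386]
 [324.37519161 240.34322403]]
```

View pics/w5.png

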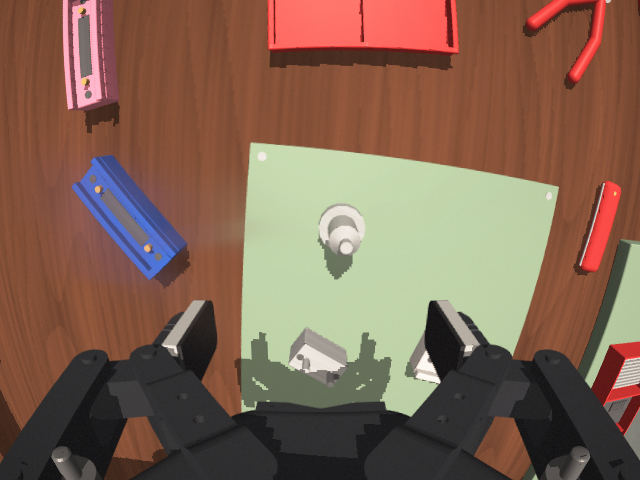

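The punch's foot is centred near (342,228), tip at (346,248): base at (0.533, 0.110).

Call:
carry_out --series '[[[0.001,0.007,0.02],[0,0,0],1],[[0.001,0.008,0.02],[0,0,0],1],[[0,0,0.038],[0,0,0],1],[[0,0,0.038],[0,0,0],1],[[0,0,0.004],[0,0,0],1],[[0,0,0],[0,0,0],0],[[0,0,0],[0,0,0],0],[[0,0,0],[0,0,0],0],[[0,0,0],[0,0,0],0],[[0,0,0],[0,0,0],0]]'

```text
time_s: 9.52
eef_pos: [0.5352, 0.1165, 0.0302]
tcp_rot: [2.131, 2.305, 0.005]
force: [0.1, -0.3, 0.8]
width: 0.0258
gripper_force: 0.0
```

Call:
carry_out --series '[[[0,0,0],[0,0,0],0],[[0,0,0],[0,0,0],0]]'

```text
time_s: 9.68
eef_pos: [0.5349, 0.1165, 0.0301]
tcp_rot: [2.132, 2.305, 0.004]
force: [-2.6, 0.8, 7.1]
width: 0.02
gripper_force: 58.4
```

```bash
python3 - <<'E'
from h import *
s=robot.sense();print(s["eef_pos"],s["width"],s["gripper_force"],s["force"])
c=np.array([.536,.314]);a=np.radians(5);M=np.array([[np.cos(a),-np.sin(a)],[np.sin(a),np.cos(a)]])
for p in ((.035,-.033),(-.035,-.033)): print(c+M@p)
go(s,[*(c+M@[-.035,-.033]),s["eef_pos"][2]+.002],5)
E
```

```text
[0.53490823 0.11645416 0.03005049] 0.019960519933138483 58.39932723418315 [-2.58451286  0.75186013  7.07274484]
[0.57374295 0.28417603]
[0.50400933 0.27807512]
shift [163.5 -18.2  -2. ] turn z -0.5 cur yaw 4.5 tilt 0.19 j6 -0.01
```

Call:
carry_out --series '[[[0,0,-0.03],[0,0,0],0],[[0,0,-0.03],[0,0,0],0],[[0.034,-0.0036,0],[0,0,0],0],[[0.034,-0.0036,0],[0,0,0],0],[[0.034,-0.0036,0],[0,0,0],0],[[0.034,-0.0036,0],[0,0,0],0],[[0.034,-0.0036,0],[0,0,0],0],[[0,0,0],[0,0,0],0],[[0,0,0],[0,0,0],0]]'

```text
time_s: 10.43
eef_pos: [0.5016, 0.2859, 0.0882]
tcp_rot: [2.129, 2.31, 0.001]
force: [0.4, -1.6, -2.4]
width: 0.0201
gripper_force: 59.5
```

```bash
python3 - <<'E'
from h import *
s=robot.sense();print(s["eef_pos"],s["width"],s["force"]);go(s,[.504,.2835,.032],5)
w=snapshot("wrist");cv2.imwrite("pics/w6.png",w[100:460,140:500])
E
```

```text
[0.50158197 0.28591106 0.08819214] 0.020080995692171984 [ 0.37016328 -1.5668282  -2.39846532]
shift [-2.6  2.2 56.2] turn z -0.3 cur yaw 4.7 tilt 0.03 j6 0.3
```

View pics/w6.png

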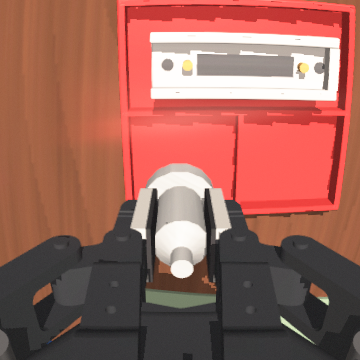

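Punch is held upright, heading into the left small compartment. Lowering.

Call:
carry_out --series '[[[-0.0025,0.002,0.025],[0,0,0],0],[[0,0,0.025],[0,0,0],0],[[0,0,0.007],[0,0,0],0],[[0,0,0],[0,0,0],0],[[0,0,0],[0,0,0],0.4],[[0,0,0],[0,0,0],0.55],[[0,0,0],[0,0,0],0.55],[[0,0,-0.03],[0,0,0],0.55],[[0,0,-0.04],[0,0,0],1],[[0,0,-0.04],[0,0,0],1]]'

```text
time_s: 11.32
eef_pos: [0.5032, 0.2812, 0.1409]
tcp_rot: [-2.133, -2.305, 0.005]
force: [1.9, 0.0, -0.1]
width: 0.0696
gripper_force: 0.0
```

```bash
python3 - <<'E'
from h import *
s=robot.sense();w=snapshot("wrist")
for r in models.spot_point("single_punch","wrist")[:2]:print(r["p"],r["uv"],ray_wrist([r["uv"]],.004,s))
print(s["eef_pos"]);go(s,[.654,-.111,.14],4.6)
E
```

```text
0.9 [322.5, 241.4] [[0.50590991 0.27046811]]
0.25 [365.5, 153.8] [[0.53261585 0.34095694]]
[0.50324731 0.28117649 0.14091702]
shift [-402.7  119.9    0.9] turn z -0.2 cur yaw 4.4 tilt 0.19 j6 0.3
```

Call:
carry_out --series '[[[-0.0366,0.0109,0],[0,0,0],1],[[-0.0366,0.0109,0],[0,0,0],1],[[-0.0366,0.0109,0],[0,0,0],1],[[-0.0366,0.0109,0],[0,0,0],1],[[-0.0366,0.0109,0],[0,0,0],1],[[-0.0366,0.0109,0],[0,0,0],1],[[-0.0366,0.0109,0],[0,0,0],1],[[-0.0366,0.0109,0],[0,0,0],1],[[-0.0366,0.0109,0],[0,0,0],1],[[-0.0366,0.0109,0],[0,0,0],1]]'

```text
time_s: 12.25
eef_pos: [0.6419, -0.0766, 0.1408]
tcp_rot: [2.133, 2.306, 0.0]
force: [0.3, 0.4, 0.2]
width: 0.085
gripper_force: 0.0
```

Call:
carry_out --series '[[[-0.0366,0.0109,0],[0,0,0],1],[[0,0,0],[0,0,0],1],[[0,0,0],[0,0,0],1]]'

```text
time_s: 12.5
eef_pos: [0.6554, -0.1126, 0.1404]
tcp_rot: [-2.137, -2.302, 0.0]
force: [0.4, 0.8, -0.5]
width: 0.0855
gripper_force: 0.0
```

```bash
python3 - <<'E'
from h import *
s=robot.sense();w=snapshot("wrist")
for r in models.trace("narrow_anvil","wrist")[:2]: print(round(r["p"],2),np.round(r["bbox"]),fit(r["mask"],pts(*SH["narrow_anvil"]),s,[.654,-.11,.1]))
print(s["eef_pos"]);go(s,[.654,-.111,.016])
E
```

```text
0.7 [290. 201. 346. 263.] (array([ 0.6539, -0.1101]), np.float64(-41.5), 'resid', array([-0. ,  0. ,  0.3,  0.2]), 'size ratio', np.float64(1.044))
[ 0.65543563 -0.11261985  0.14037142]
shift [  1.7  -1.3 124.4] turn z 0 cur yaw 4.3 tilt 0.0 j6 -0.36
```

Call:
carry_out --series '[[[0.0025,-0.001,0.04],[0,0,0],1],[[0,0,0.04],[0,0,0],1],[[0,0,0.035],[0,0,0],1],[[0,0,0.009],[0,0,0],1],[[0,0,0],[0,0,0],0],[[0,0,0],[0,0,0],0],[[0,0,0],[0,0,0],0],[[0,0,0],[0,0,0],0],[[0,0,0],[0,0,0],0],[[0,0,0],[0,0,0],0]]'

```text
time_s: 13.43
eef_pos: [0.6566, -0.1081, 0.0206]
tcp_rot: [2.13, 2.303, 0.004]
force: [-0.0, 0.3, 8.0]
width: 0.0354
gripper_force: 60.6
```

```bash
python3 - <<'E'
from h import *
s=robot.sense();print(s["eef_pos"],s["width"],s["gripper_force"]);go(s,[.574,.2845,.1],5)
E
```

```text
[ 0.65658139 -0.10813001  0.02063761] 0.03537141669928367 60.58453186946281
shift [397.7 -51.3 -80.3] turn z -0.5 cur yaw 4.5 tilt 0.31 j6 -0.36
```

Call:
carry_out --series '[[[0,0,-0.04],[0,0,0],0],[[0,0,-0.04],[0,0,0],0],[[0.0363,-0.0046,0],[0,0,0],0],[[0.0363,-0.0046,0],[0,0,0],0],[[0.0363,-0.0046,0],[0,0,0],0],[[0.0363,-0.0046,0],[0,0,0],0],[[0.0363,-0.0046,0],[0,0,0],0],[[0.0363,-0.0046,0],[0,0,0],0],[[0.0363,-0.0046,0],[0,0,0],0],[[0.0363,-0.0046,0],[0,0,0],0]]'

```text
time_s: 14.27
eef_pos: [0.5948, 0.1808, 0.0983]
tcp_rot: [2.132, 2.305, 0.003]
force: [-0.1, 0.9, -1.9]
width: 0.0352
gripper_force: 61.2
```

Call:
carry_out --series '[[[0.0363,-0.0046,0],[0,0,0],0],[[0.0363,-0.0046,0],[0,0,0],0],[[0.0363,-0.0046,0],[0,0,0],0],[[0,0,0],[0,0,0],0],[[0,0,0],[0,0,0],0]]'

```text
time_s: 14.68
eef_pos: [0.5722, 0.2889, 0.098]
tcp_rot: [2.128, 2.31, 0.003]
force: [-0.2, -1.1, -2.0]
width: 0.0354
gripper_force: 61.2
```

```bash
python3 - <<'E'
from h import *
s=robot.sense();w=snapshot("wrist");cv2.imwrite("pics/w7.png",w[100:460,140:500])
print(s["eef_pos"],s["width"],s["force"]);go(s,[.575,.286,.022],5)
E
```

```text
[0.57218983 0.28886494 0.09799491] 0.0353865470967674 [-0.16242197 -1.06104697 -1.99086861]
shift [-3.1  2.4 76. ] turn z -0.3 cur yaw 4.7 tilt 0.1 j6 0.26
```

View pics/w7.png

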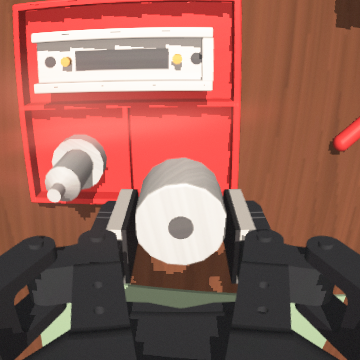

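Punch stands in the left small compartment (crop 80,165); the anvil is held upright over the right one. Lowering.

Call:
carry_out --series '[[[-0.003,0.0024,0.038],[0,0,0],0],[[0,0,0.03],[0,0,0],0],[[0,0,0.008],[0,0,0],0],[[0,0,0],[0,0,0],0],[[0,0,0],[0,0,0],0.55],[[0,0,0],[0,0,0],0.62],[[0,0,0],[0,0,0],0.62],[[0,0,-0.03],[0,0,0],0.62],[[0,0,-0.041],[0,0,0],1],[[0,0,-0.041],[0,0,0],1]]'

```text
time_s: 15.57
eef_pos: [0.574, 0.2829, 0.1329]
tcp_rot: [-2.133, -2.305, 0.004]
force: [1.5, 0.3, 0.4]
width: 0.0753
gripper_force: 0.0
```

```bash
python3 - <<'E'
from h import *
s=robot.sense();w=snapshot("wrist");cv2.imwrite("pics/w8.png",w)
print(s["eef_pos"]);go(s,[.6496,-.0076,.14],72.7);go(s,[.6496,-.0076,.14])
E
```

```text
[0.57404267 0.28293156 0.13288596]
shift [-295.5   52.8   -7. ] turn z -68.3 cur yaw 4.4 tilt 0.18 j6 0.26
shift [-295.5   52.8   -7. ] turn z 0 cur yaw 4.4 tilt 0.18 j6 0.26
```

View pics/w8.png

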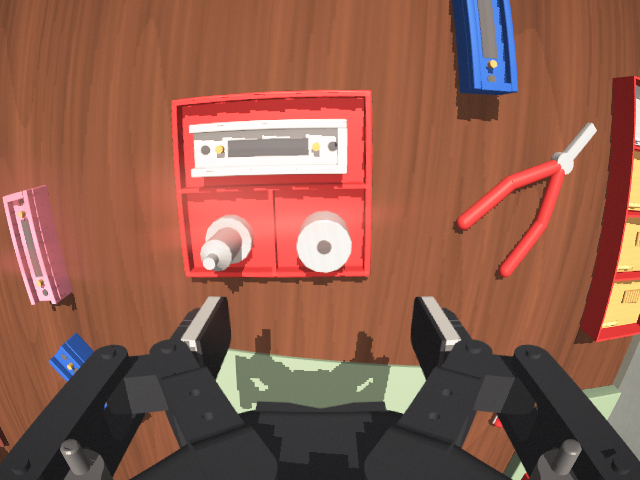

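Tray three is filled correctly: nest (268,148), punch (228,240), anvil (324,247), each flat within its own compartment. Now the short nest.

Call:
carry_out --series '[[[-0.037,0.0066,-0.001],[0,0,0],1],[[-0.037,0.0066,-0.001],[0,0,0],1],[[-0.037,0.0066,-0.001],[0,0,0],1],[[-0.037,0.0066,-0.001],[0,0,0],1],[[-0.037,0.0066,-0.001],[0,0,0],1],[[-0.037,0.0066,-0.001],[0,0,0],1],[[-0.037,0.0066,-0.001],[0,0,0],1],[[-0.037,0.0066,0],[0,0,0],1],[[0,0,0],[0,0,-6.8],1],[[0,0,0],[0,0,-6.8],1]]'

```text
time_s: 16.45
eef_pos: [0.6516, -0.0106, 0.1403]
tcp_rot: [1.843, 2.543, 0.001]
force: [-1.0, 0.4, 0.3]
width: 0.0851
gripper_force: 0.0
```

Call:
carry_out --series '[[[0,0,0],[0,0,-6.8],1],[[0,0,0],[0,0,-6.8],1],[[0,0,0],[0,0,-6.8],1],[[0,0,0],[0,0,-6.8],1],[[0,0,0],[0,0,-6.8],1],[[0,0,0],[0,0,-6.8],1],[[0,0,0],[0,0,-6.8],1],[[0,0,0],[0,0,-7],1],[[0,0,0],[0,0,0],1],[[0,0,0],[0,0,0],1]]'

```text
time_s: 17.28
eef_pos: [0.6511, -0.0075, 0.1401]
tcp_rot: [0.479, 3.104, 0.0]
force: [0.7, -0.6, 0.3]
width: 0.0854
gripper_force: 0.0
```

```bash
python3 - <<'E'
from h import *
s=robot.sense();w=snapshot("wrist")
for n,x0 in (("short_nest",[.65,-.008,-.3]),("tray_two",[.509,-.317,-.35])):
  for r in models.trace(n,"wrist")[:2]: print(n,round(r["p"],2),np.round(r["bbox"]),fit(r["mask"],pts(*SH[n]),s,x0))
print(s["eef_pos"]);go(s,[.6496,-.0076,.016],72.7)
E
```

```text
short_nest 0.84 [293. 179. 348. 284.] (array([ 0.6489, -0.0075]), np.float64(-16.4), 'resid', array([ 0. ,  0. ,  1.2, -0. ]), 'size ratio', np.float64(1.03))
tray_two 0.25 [ 92.  74. 172. 154.] (array([ 0.5081, -0.1329]), np.float64(-24.5), 'resid', array([-0.9,  0.1, 11.3,  0.3]), 'size ratio', np.float64(2.104))
[ 0.65106713 -0.00746322  0.14014618]
shift [  1.4  -0.6 124.1] turn z -0.2 cur yaw 72.5 tilt 0.04 j6 -1.4
```

Call:
carry_out --series '[[[0.002,0,0.04],[0,0,0],1],[[0,0,0.04],[0,0,0],1],[[0,0,0.035],[0,0,0],1],[[0,0,0.009],[0,0,0],1],[[0,0,0],[0,0,0],0],[[0,0,0],[0,0,0],0],[[0,0,0],[0,0,0],0],[[0,0,0],[0,0,0],0],[[0,0,0],[0,0,0],0],[[0,0,0],[0,0,0],0]]'

```text
time_s: 18.27
eef_pos: [0.6518, -0.007, 0.0195]
tcp_rot: [0.472, 3.1, 0.0]
force: [0.5, -0.0, 6.3]
width: 0.0345
gripper_force: 62.2
```

```bash
python3 - <<'E'
from h import *
s=robot.sense();print(s["eef_pos"],s["width"],s["gripper_force"])
c=np.array([.5086,-.3171]);a=np.radians(-20.4);M=np.array([[np.cos(a),-np.sin(a)],[np.sin(a),np.cos(a)]])
for y in (.036,-.036): print(c+M@[0,y])
go(s,[*(c+M@[0,-.036]),.1],69.6)
E
```

```text
[ 0.65180644 -0.00700549  0.01952553] 0.03453410755096204 62.19428837299347
[ 0.52114859 -0.28335785]
[ 0.49605141 -0.35084215]
shift [  45.8 -374.5  -81.1] turn z 3.1 cur yaw 72.7 tilt 0.35 j6 -1.4
```

Call:
carry_out --series '[[[0,0,-0.04],[0,0,0],0],[[0,0,-0.04],[0,0,0],0],[[0.004,-0.034,0],[0,0,0],0],[[0.004,-0.034,0],[0,0,0],0],[[0.004,-0.034,0],[0,0,0],0],[[0.004,-0.034,0],[0,0,0],0],[[0.004,-0.034,0],[0,0,0],0],[[0.004,-0.034,0],[0,0,0],0],[[0.004,-0.034,0],[0,0,0],0],[[0.004,-0.034,0],[0,0,0],0]]'

```text
time_s: 19.1
eef_pos: [0.5369, -0.2583, 0.097]
tcp_rot: [0.473, 3.104, -0.001]
force: [0.3, -0.2, -1.2]
width: 0.0343
gripper_force: 61.2
```

Call:
carry_out --series '[[[0.004,-0.034,0],[0,0,0],0],[[0.004,-0.034,0],[0,0,0],0],[[0.004,-0.034,0],[0,0,3.1],0],[[0,0,0],[0,0,0],0],[[0,0,0],[0,0,0],0]]'

```text
time_s: 19.52
eef_pos: [0.495, -0.3527, 0.0969]
tcp_rot: [0.562, 3.089, -0.001]
force: [-0.2, 0.8, -2.1]
width: 0.0343
gripper_force: 61.2
```

```bash
python3 - <<'E'
from h import *
s=robot.sense();w=snapshot("wrist");cv2.imwrite("pics/w9.png",w)
for r in models.trace("tray_two","wrist")[:2]: print(round(r["p"],2),np.round(r["bbox"]),fit(r["mask"],pts(*SH["tray_two"]),s,[.509,-.317,-.35]))
print(s["eef_pos"],s["width"]);go(s,[.498,-.351,.021],69.6)
c=np.array([.5086,-.3171]);a=np.radians(-20.4);M=np.array([[np.cos(a),-np.sin(a)],[np.sin(a),np.cos(a)]])
print(proj_wrist(np.array([[*(c+M@p),.016] for p in ((.053,.0745),(-.053,.0745),(-.053,-.0745),(.053,-.0745),(.053,0))]),s).round())
E
```

```text
0.63 [255. 162. 499. 330.] (array([ 0.5063, -0.3126]), np.float64(-28.8), 'resid', array([-0.1,  0. , -3.8, -1.3]), 'size ratio', np.float64(1.031))
[ 0.49497442 -0.35268354  0.09691353] 0.03431465688991936
shift [-2.1  2.7 75.9] turn z -0.2 cur yaw 69.4 tilt 0.1 j6 -1.96
[[478. 319.]
 [496. 170.]
 [261. 166.]
 [268. 324.]
 [377. 323.]]
```

View pics/w9.png

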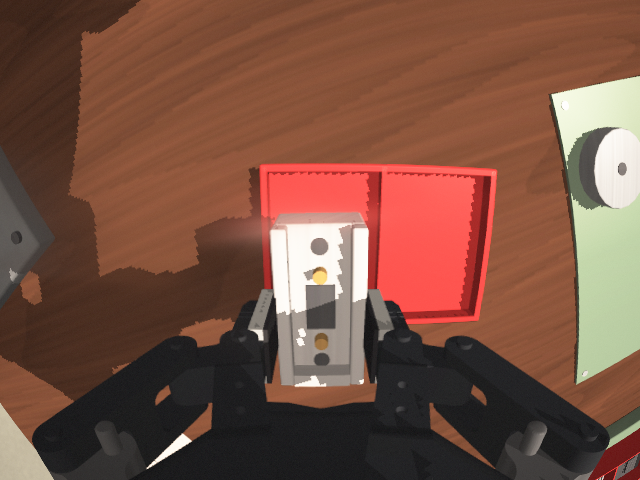

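The predicted tray corners match the picture ((261,166), (496,170), (478,319)); the nest hangs aligned over the far half. Lowering.

Call:
carry_out --series '[[[-0.002,0.0025,0.038],[0,0,0],0],[[0,0,0.03],[0,0,0],0],[[0,0,0.008],[0,0,0],0],[[0,0,0],[0,0,0],0],[[0,0,0],[0,0,0],0.55],[[0,0,0],[0,0,0],0.62],[[0,0,0],[0,0,0],0.62],[[0,0,-0.03],[0,0,0],0.62],[[0,0,-0.041],[0,0,0],1],[[0,0,-0.041],[0,0,0],1]]'

```text
time_s: 20.45
eef_pos: [0.4975, -0.3477, 0.1318]
tcp_rot: [-0.556, -3.089, -0.003]
force: [0.4, -0.2, -0.2]
width: 0.0753
gripper_force: 0.0
```

```bash
python3 - <<'E'
from h import *
s=robot.sense();w=snapshot("wrist")
for r in models.trace("short_nest","wrist")[:2]: print(round(r["p"],2),np.round(r["bbox"]),fit(r["mask"],pts(.07,.036,.004,.034),s,[.498,-.351,-.35]))
go(s,[.5256,-.007,.14],59.1)
E
```

```text
0.55 [291. 184. 350. 290.] (array([ 0.4969, -0.3472]), np.float64(-20.1), 'resid', array([-0. , -0. , -0.2,  0. ]), 'size ratio', np.float64(1.013))
shift [ 92.4 329.1  -7.4] turn z 10.5 cur yaw 69.6 tilt 0.2 j6 -1.95
```

Call:
carry_out --series '[[[0.0103,0.0366,-0.001],[0,0,0],1],[[0.0103,0.0366,-0.001],[0,0,0],1],[[0.0103,0.0366,-0.001],[0,0,0],1],[[0.0103,0.0366,-0.001],[0,0,0],1],[[0.0103,0.0366,-0.001],[0,0,0],1],[[0.0103,0.0366,-0.001],[0,0,0],1],[[0.0103,0.0366,-0.001],[0,0,0],1],[[0.0103,0.0366,0],[0,0,0],1],[[0.0103,0.0366,0],[0,0,0],1],[[0,0,0],[0,0,5.2],1]]'

```text
time_s: 21.38
eef_pos: [0.5265, -0.0016, 0.1393]
tcp_rot: [0.688, 3.065, 0.004]
force: [-0.1, -0.6, -0.2]
width: 0.0855
gripper_force: 0.0
```

Call:
carry_out --series '[[[0,0,0],[0,0,5.2],1],[[0,0,0],[0,0,0],1],[[0,0,0],[0,0,0],1]]'

```text
time_s: 21.63
eef_pos: [0.5266, -0.0076, 0.1391]
tcp_rot: [0.83, 3.029, 0.0]
force: [0.6, -0.5, -0.0]
width: 0.0853
gripper_force: 0.0
```

```bash
python3 - <<'E'
from h import *
s=robot.sense();w=snapshot("wrist");cv2.imwrite("pics/w10.png",w)
for r in models.trace("twin_punch","wrist")[:2]: print(round(r["p"],2),np.round(r["bbox"]),fit(r["mask"],pts(*SH["twin_punch"]),s,[.526,-.007,-.54]))
for r in models.spot_point("twin_punch","wrist")[:2]:print(r["p"],r["uv"],ray_wrist([r["uv"]],.003,s))
print(s["eef_pos"]);go(s,[.525,-.007,.016],59.1)
E
```

```text
0.7 [303. 196. 343. 265.] (array([ 0.5246, -0.0061]), np.float64(-29.6), 'resid', array([-0. , -0. , -0.8,  0. ]), 'size ratio', np.float64(1.018))
0.93 [323.2, 220.9] [[ 0.52265715 -0.0031993 ]]
[ 0.52660665 -0.00762445  0.13909102]
shift [  1.8  -0.3 123.1] turn z 0.3 cur yaw 59.4 tilt 0.04 j6 -1.2
```

View pics/w10.png

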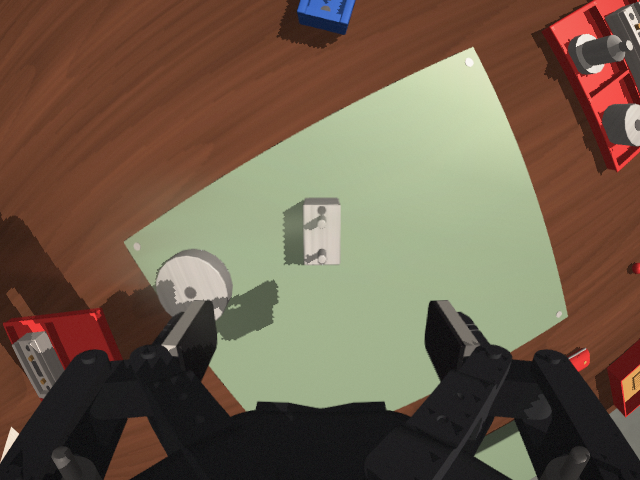

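Twin punch at (322,232), lined up with the fingers; the wide anvil (192,288) is about 30 mm clear of the finger's path.

Call:
carry_out --series '[[[0.002,0.001,0.04],[0,0,0],1],[[0,0,0.04],[0,0,0],1],[[0,0,0.035],[0,0,0],1],[[0,0,0.008],[0,0,0],1],[[0,0,0],[0,0,0],0],[[0,0,0],[0,0,0],0],[[0,0,0],[0,0,0],0],[[0,0,0],[0,0,0],0],[[0,0,0],[0,0,0],0],[[0,0,0],[0,0,0],0]]'

```text
time_s: 22.62
eef_pos: [0.5274, -0.0064, 0.0183]
tcp_rot: [0.833, 3.024, 0.001]
force: [-1.2, 0.2, 8.4]
width: 0.0246
gripper_force: 60.6
```

Call:
carry_out --series '[[[0,0,0],[0,0,0],0]]'

```text
time_s: 22.7
eef_pos: [0.5274, -0.0064, 0.0183]
tcp_rot: [0.833, 3.024, 0.001]
force: [-0.8, 0.0, 7.0]
width: 0.0245
gripper_force: 60.6
```

```bash
python3 - <<'E'
from h import *
s=robot.sense();print(s["eef_pos"],s["width"],s["gripper_force"]);go(s,[.5215,-.283,.1],69.6)
E
```

```text
[ 0.52735468 -0.00639208  0.01831147] 0.02452170791016298 60.561972856521606
shift [-137.  -240.4  -81.5] turn z -10.4 cur yaw 59.2 tilt 0.26 j6 -1.19
```

Call:
carry_out --series '[[[0,0,-0.04],[0,0,0],0],[[0,0,-0.04],[0,0,0],0],[[-0.0174,-0.0299,0],[0,0,0],0],[[-0.0174,-0.0299,0],[0,0,0],0],[[-0.0174,-0.0299,0],[0,0,0],0],[[-0.0174,-0.0299,0],[0,0,0],0],[[-0.0174,-0.0299,0],[0,0,0],0],[[-0.0174,-0.0299,0],[0,0,0],0],[[-0.0174,-0.0299,0],[0,0,0],0],[[-0.0174,-0.0299,0],[0,0,0],0]]'

```text
time_s: 23.53
eef_pos: [0.5218, -0.2843, 0.0962]
tcp_rot: [0.835, 3.028, -0.0]
force: [0.7, 0.0, -2.8]
width: 0.0247
gripper_force: 60.3
```

Call:
carry_out --series '[[[0,0,0],[0,0,-5.2],0],[[0,0,0],[0,0,-5.2],0],[[0,0,0],[0,0,0],0],[[0,0,0],[0,0,0],0]]'

```text
time_s: 23.87
eef_pos: [0.5219, -0.2826, 0.0958]
tcp_rot: [-0.561, -3.091, -0.0]
force: [0.5, 0.3, -3.4]
width: 0.0246
gripper_force: 60.4
```

```bash
python3 - <<'E'
from h import *
s=robot.sense();print(s["eef_pos"],s["width"],s["force"]);go(s,[.524,-.283,.0195],69.6)
E
```

```text
[ 0.52193343 -0.28264091  0.09583335] 0.02460723339799995 [ 0.45446138  0.31189986 -3.43989203]
shift [-2.1  0.4 76.3] turn z -0.2 cur yaw 69.4 tilt 0.02 j6 -1.84
```

Call:
carry_out --series '[[[-0.002,0,0.038],[0,0,0],0],[[0,0,0.03],[0,0,0],0],[[0,0,0.008],[0,0,0],0],[[0,0,0],[0,0,0],0],[[0,0,0],[0,0,0],0.45],[[0,0,0],[0,0,0],0.55],[[0,0,0],[0,0,0],0.55],[[0,0,-0.03],[0,0,0],0.55],[[0,0,-0.041],[0,0,0],0.6],[[0,0,-0.041],[0,0,0],1]]'

```text
time_s: 24.7
eef_pos: [0.5231, -0.2826, 0.1321]
tcp_rot: [-0.557, -3.089, -0.002]
force: [0.3, -0.5, 0.4]
width: 0.0621
gripper_force: 0.0
```

Call:
carry_out --series '[[[0,0,-0.03],[0,0,0],1],[[0,0,-0.03],[0,0,0],1],[[0,0,-0.02],[0,0,0],1],[[0,0,0],[0,0,0],1]]'

```text
time_s: 25.03
eef_pos: [0.5269, -0.2852, 0.219]
tcp_rot: [0.556, 3.082, -0.007]
force: [-0.4, -0.5, 0.3]
width: 0.0854
gripper_force: 0.0
```

```bash
python3 - <<'E'
from h import *
s=robot.sense();w=snapshot("wrist");cv2.imwrite("pics/w11.png",w)
for n,sh,x0 in (("short_nest",(.07,.036,.004,.034),[.497,-.347,-.35]),("twin_punch",(.044,.026,.004,.034),[.52,-.283,-.35]),("wide_anvil",SH["wide_anvil"],[.514,-.121,.1])):
  for r in models.trace(n,"wrist")[:2]: print(n,round(r["p"],2),np.round(r["bbox"]),fit(r["mask"],pts(*sh),s,x0))
E
```

```text
short_nest 0.59 [223. 166. 274. 246.] (array([ 0.4963, -0.3471]), np.float64(-19.2), 'resid', array([-0.1, -0. , -1.6,  0.4]), 'size ratio', np.float64(1.0))
twin_punch 0.8 [311. 176. 340. 230.] (array([ 0.5213, -0.2828]), np.float64(-20.8), 'resid', array([-0. ,  0. ,  0.5,  0. ]), 'size ratio', np.float64(1.04))
wide_anvil 0.56 [440. 111. 510. 175.] (array([ 0.5143, -0.1212]), np.float64(-32.4), 'resid', array([ 0. ,  0. ,  0.4, -0.3]), 'size ratio', np.float64(1.013))
```

View pics/w11.png

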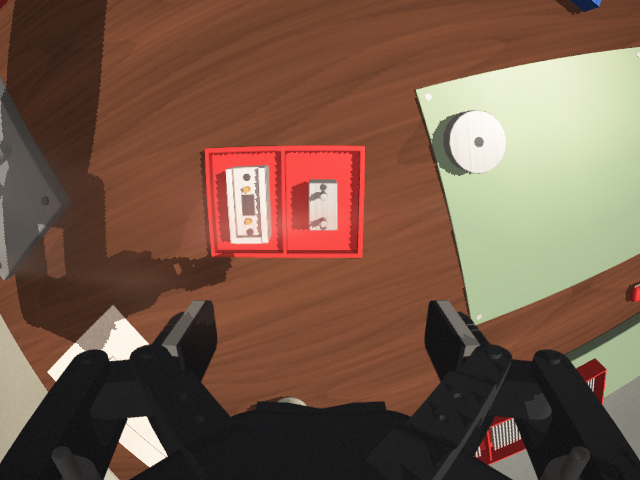

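Short nest (248,205) and twin punch (322,205) lie flat, one in each half; the wide anvil (478,142) hasn't moved. Tray three was seen correct after its last piece. Handing in.

```bash
python3 -c "
from rig import robot
print(robot.finish_job())"
```

```text
the job is handed in; nothing more can be done
None
```

Both change-over sets are in their trays and the job is handed in at about 25 s of the 118 s allowed; the last camera checks showed every piece upright in its compartment and the wide anvil unmoved, but the hand-in returned no verdict.

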